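# Put the setting gauge back in its own nest

### The arm

A 6-joint arm with a two-finger parallel gripper is mounted at the origin on the work surface. World frame = base frame: x ahead of the robot, y to its left, z up, the work surface at z = 0. Lengths are in m, angles in rad, forces in N, time in s.
With the tool pointing down it reaches from about 0.25 to 0.725 m from the base axis. Payload 9.7 kg.
Tool frame: the origin (TCP) lies at the very end of the fingers, on their centre line; the grasp point (between the pads) lies 19 mm behind it; z points along the fingers, y is the line along which they close (so a half turn about z gives the same grasp; the last joint's range is limited). The gripper opens to 85 mm and grips with 20 to 120 N. Pads are 22 mm wide; open, the fingers measure 114 mm over their backs; the gripper's body (76 mm by 85 mm) begins 54 mm behind the grasp point. The pads swing forward as they close: fully open they stand 13 mm farther back than shut.
Start: joints at [-1.24, 0.087, 0.176, 1.66, 0, 1.571], TCP at [0.179, -0.52, 0.231] pointing down, gripper open.
Joint ranges: [-3.13, 3.13], [-0.85, 1.81], [-1.15, 1.24], [-2.2, 2.28], [-1.44, 1.52], [-3.14, 3.14]. Speed limits (rad/s): [2.22, 2.22, 2.57, 3.14, 3.14, 3.14].

### API

Orientations are given as a rotation vector (axis times angle).
In Python, from plant import get_obs, read_camera, hand_in gives the robot as it stands. The module is installed in compiled form; this text tells all that it offers.
- The arm moves only by the shell command python3 -m inch 'ROWS' [FORCE]. ROWS is a JSON object of lists of equal length, an entry for each row: "rotation": the turn, a rotation vector about the tool's x, y, z in degrees, a list of three; "translation": the shift along the tool's x, y, z in cm, a list of three; "jaw": the closure, from 0 (fully open) to 1 (shut). A call has 1 to 12 rows; each row is the pose to reach, as a shift and turn from the pose commanded when the call began, along the tool's axes at that moment; what a row does not reach only later rows make up. A row lasts 1/8 s, in which the tool goes at most 62.5 mm and 10.7 degrees, less where a joint would pass 70% of its speed; a pose out of reach is approached as far as the arm can. A call with a gripper value outside its range is refused whole. The fingers move at their own pace and stop on an object; FORCE is the grip in N (left out, the last holds). Time passes only in rows, so rows that repeat a pose let the fingers close. It gives the time, the measured TCP pose, the force, the opening and the grip force at its end, in the units of the state.
- get_obs(): the state, without advancing time (a new reading comes with each control period).
- read_camera(name): name is "scene" or "top"; returns a dict with "pixels" (384x512x3 uint8, blue, green, red), "fx", "fy", "cx", "cy" (pixels), "k1" (the pictures are not rectified: a ray, as slopes to the right and down, at radius r is drawn at 1 + k1 r^2 times it, then the intrinsics apply), "R" (3x3) and "t" (3): a world point X has camera coordinates R X + t. Camera axes: x right, y down, z forward; pixel columns grow to the right and rows downward; lengths in m; the calibration is good to about 2 mm. A picture is of the moment at which its call begins. There is no depth.
- hand_in(): hands the job in; it is judged then, once.
The state is a dict: "t": time; "qpos": joint angles; "dq": joint speeds; "tau": joint torques, N m; "tool_pos": TCP position; "ee_rot": TCP orientation; "force": force on the tool from outside, world axes, zero at the start; "torque": the same for the moment, N m; "opening": opening from 0.0 (shut) to 1.0 (fully open); "grip_force": force on a finger pad.
Only numpy, scipy, OpenCV 4.12 (cv2) and the standard library are available. Lean on these libraries where they do the work, as an engineer would, in place of code of your own. Each camera call takes 0.05 s, during which the arm holds its last target. There are 200 camera calls.

### The job

The aluminium setting gauge was left on the inspection stage with its grip rib trapped under the ring light: draw it out by its tail, set it down flat on the bench beside the station and let go, then take it again by its rib and press it fully home, down past the sprung balls, in its own nest in the storage rack, the one whose tag carries the round disc (like the disc mark on the gauge's tail). Do not knock the ring light and camera, and leave the other gauge, the spare lens, the screwdriver and the bottle where they are.

Things in the scene. Friction and masses are not known exactly. Their poses are not given: they have to be found in the camera images.
- gauge: the setting gauge, one aluminium piece 160 mm long, 0.34 kg. Origin: on the underside, below rib and centre of mass; x from tail to body, z up. Body: x -28 to 52 mm, 50 mm wide, 24 mm high. Tail: x -108 to -28 mm, 22 mm wide, 20 mm high, same underside. Rib: on the body at x = 0, 14 mm thick (x), 40 mm long (y), 24 to 56 mm high. Starts on the stage, underside 30 mm above the bench
- rib (a point): grip point on the gauge's rib: on the rib's axis, 48 mm above the underside (8 mm below the rib's top). At the start the rib is under the ring light and cannot be reached from above
- tail (a point): point inside the gauge's tail, 92 mm behind the rib (16 mm from the tail's end), 10 mm above the underside. The tail has a 16 mm disc mark on top. At the start it juts out from the stage edge towards the robot, free underneath and above. The gauge is to be set down on the bench, so grip it with the fingertips above the underside
- station: fixed inspection station. Origin on the bench, below the gauge's origin at the start (within some mm); x points away from the tail. Stage block: x -30 to 60, y -40 to 40 mm, top at 30 mm. Base plate: x -30 to 120, y -70 to 160 mm, 10 mm high. Square post 40 mm wide at x 50, y 130 mm, 286 mm high
- light: fixed ring light with camera over the stage: dark disc 110 mm in diameter, 14 mm thick, origin at the centre of its underside, 112 mm above the bench and 12 mm from the station's origin along the station's x. On it lens (42 mm diameter) and camera (40 mm square), up to 246 mm above the bench; brackets run to the post at the station's +y side
- rack: fixed aluminium base plate of the storage rack, 250 x 240 x 4 mm, origin in the middle of its underside on the bench; the three nests stand on it side by side along its y, 72 mm apart, in any order
- nest_disc: the gauge's own nest: fixed dark plastic block on the rack plate, x -118 to 104 mm, 70 mm wide, 30 mm high, a raised disc (34 mm) on the tag at its +x end. Origin: on its underside, 4 mm above the bench, below where the gauge's origin belongs; x as the stored gauge's x (tail to -x). Open recess in the gauge's outline with 1.5 mm clearance all round: 83 x 53 mm for the body, 80 x 25 mm for the tail
- nest_disc_floor (a point): where the gauge's origin comes to rest: recess floor, 6 mm above the nest's underside, 24 mm below its rim (a gauge fully home has its body's top level with the rim). A sprung ball in each side wall at x = 0, 14 mm above the floor, stands 2.5 mm into the recess: the gauge meets them 17 mm above the floor, hangs up on them askew if let go, and must be pressed past with 5 to 15 N over the rib
- nest_bar: same nest with a raised bar (50 x 10 mm) on its tag; holds the other gauge
- nest_cross: same nest with a raised cross (36 mm) on its tag; empty, and to stay empty
- other_gauge: similar, slightly narrower aluminium gauge (body 44 mm, tail 18 mm wide, rib up to 46 mm) lying in the bar nest; origin as for the gauge; leave alone
- spare_lens: dark spare lens standing on the bench, 50 mm diameter, 55 mm high, origin under its centre; leave alone
- screwdriver: screwdriver 170 mm long lying on the bench, origin under its middle; leave alone
- cleaner: white bottle with a cap, 60 mm diameter, 150 mm high, origin under its centre; leave alone
Mind the look-alikes: they are no part of the job. Leave any orange look-alike of the gauge alone.

How it is judged:
On the way, in this order (a step that is already met when the one before it is completed fails the run):
1. the gauge is out from under the ring light, set down flat on the bench and let go (horizontal distance between rib and light above 0.075 m and height (world z) of gauge below 0.006 m and angle between gauge's own z axis and vertical below 0.06 rad and linear speed of gauge below 0.02 m/s and contact force between the fingers and gauge below 0.1 N), for 0.2 s.
2. the gauge is lifted by its rib (height (world z) of gauge above 0.02 m and distance between the grasp point and rib below 0.04 m and contact force between the fingers and gauge above 1 N), for 0.1 s.
At the end, for the whole second after the job is handed in: the gauge lies at rest and released in the nest with the disc tag, fully home: underside within 2 mm of the recess floor, origin within 4 mm sideways of the nest's, tilt under 0.05 rad, in line with the nest to 0.06 rad (z of gauge in the frame of nest_disc_floor between -0.003 and 0.002 m and horizontal distance between gauge and nest_disc_floor below 0.004 m and angle between gauge's own z axis and vertical below 0.05 rad and angle between the x axis of gauge and the x axis of nest_disc, either way round below 0.06 rad and linear speed of gauge below 0.02 m/s and contact force between the fingers and gauge below 0.1 N); the robot touches nothing.
It fails at once if the ring light or camera is knocked (more than 10 N) (contact force between light and anything else above 10 N).
It fails at once if the other gauge is disturbed (moved over 15 mm) (distance of other_gauge from where it was at the start of the episode above 0.015 m).
It fails at once if the lens, the screwdriver or the bottle is moved over 30 mm (distance of any of spare_lens, screwdriver, cleaner from where it was at the start of the episode above 0.03 m).
It also fails if it takes over 67 s, if anything falls off the work surface, if the arm or the gripper's body presses on something with over 40 N, if the wrist force passes 120 N, or if a joint passes its speed limit or range.

## Working session

There is one attempt and no reset: what is moved stays moved. The work goes in short steps, Python scripts to look and compute and a shell command to move; the robot and the scene stay as the last step left them, time stands still between calls to the robot, and variables do not carry over. Pictures are saved under pics/ and viewed, at most 10 in all, crops included, and the job is handed in when it is done.

```bash
mkdir -p pics; cat > h.py <<'E'
import numpy as np,cv2,pickle
from plant import get_obs,read_camera
from scipy.spatial.transform import Rotation as Ro
def snap(n,fn):
    c=read_camera(n);cv2.imwrite('pics/'+fn+'.png',c['pixels']);pickle.dump(c,open('pics/'+fn+'.pkl','wb'));return c
def ray(c,u,v):
    K=np.array([[c['fx'],0,c['cx']],[0,c['fy'],c['cy']],[0,0,1]])
    p=cv2.undistortPoints(np.array([[[u,v]]],float),K,np.array([c['k1'],0,0,0.]))[0,0]
    R=np.array(c['R']);t=np.array(c['t']);return -R.T@t,R.T@np.array([p[0],p[1],1])
def at(c,u,v,z):
    o,d=ray(c,u,v);return o+d*(z-o[2])/d[2]
def proj(c,X):
    X=np.atleast_2d(X);K=np.array([[c['fx'],0,c['cx']],[0,c['fy'],c['cy']],[0,0,1]])
    return cv2.projectPoints(X.astype(float),cv2.Rodrigues(np.array(c['R']))[0],np.array(c['t'],float),K,np.array([c['k1'],0,0,0.]))[0][:,0]
def crop(c,fn,u0,v0,u1,v1,s):
    cv2.imwrite('pics/'+fn+'.png',cv2.resize(c['pixels'][v0:v1,u0:u1],None,fx=s,fy=s,interpolation=cv2.INTER_CUBIC))
E
python3 - <<'E'
from h import *
for n in('scene','top'):
    c=snap(n,n+'0');print(n,c['fx'],c['k1'],-np.array(c['R']).T@c['t'])
    print(np.round(c['R'],2))
o=get_obs();print(o)
E
```

```text
scene 426.53898316335756 -0.14897130075935938 [1.28188951 0.8212792  0.73930271]
[[-0.7   0.71 -0.02]
 [ 0.38  0.35 -0.86]
 [-0.6  -0.61 -0.52]]
top 366.39883402014846 -0.03925277825254661 [0.41353205 0.07809562 1.07948567]
[[ 0.01 -1.    0.01]
 [-0.99 -0.01 -0.15]
 [ 0.15 -0.   -0.99]]
{'t': 0.1, 'qpos': array([-1.24002716e+00,  8.74351266e-02,  1.75220932e-01,  1.65977009e+00,
       -1.46744578e-05,  1.57077826e+00]), 'dq': array([ 0.00111563, -0.00214313,  0.00028758,  0.00041524, -0.00084995,
        0.00129342]), 'tau': array([ 1.43895482e-03, -5.21563089e+01,  4.65651655e+01,  1.60608249e-02,
       -1.71356936e-05,  2.95205780e-05]), 'tool_pos': array([ 0.17855881, -0.52000958,  0.23064131]), 'ee_rot': array([-3.09756791e+00, -5.17041154e-01,  3.29806275e-04]), 'force': array([ 0.08806018, -0.34137956, -0.20094117]), 'torque': array([ 0.03517342, -0.01826184, -0.01898438]), 'grip_force': 0.0, 'opening': 1.000097061553191}
```

View pics/scene0.png

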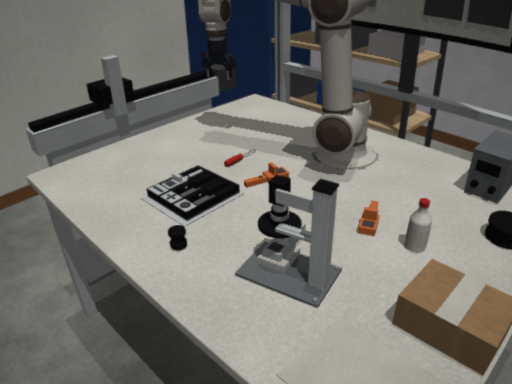

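View pics/top0.png

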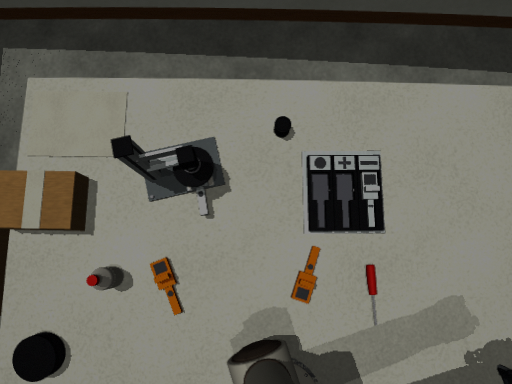

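The top picture shows the silver tail under the ring light at (203,203). The two orange look-alikes are at (167,287) and (306,275), and the other gauge is in the bar nest at (371,200). The disc tag is at (320,163), the cross at (345,163) and the bar at (369,163). I choose the silver tail and the left nest, and check both in a close crop.

```bash
python3 - <<'E'
from h import *
c=pickle.load(open('pics/top0.pkl','rb'));p=c['pixels']
a=cv2.resize(p[130:225,130:230],(800,760)[0:2] and (400,380),interpolation=cv2.INTER_CUBIC)
a=cv2.resize(p[150:225,165:230],None,fx=6,fy=6,interpolation=cv2.INTER_CUBIC)
b=cv2.resize(p[145:240,298:390],None,fx=4.35,fy=4.74,interpolation=cv2.INTER_CUBIC)[:450,:400]
cv2.imwrite('pics/c1.png',np.hstack([a,b]));print(a.shape,b.shape)
E
```

```text
(450, 390, 3) (450, 400, 3)
```

View pics/c1.png

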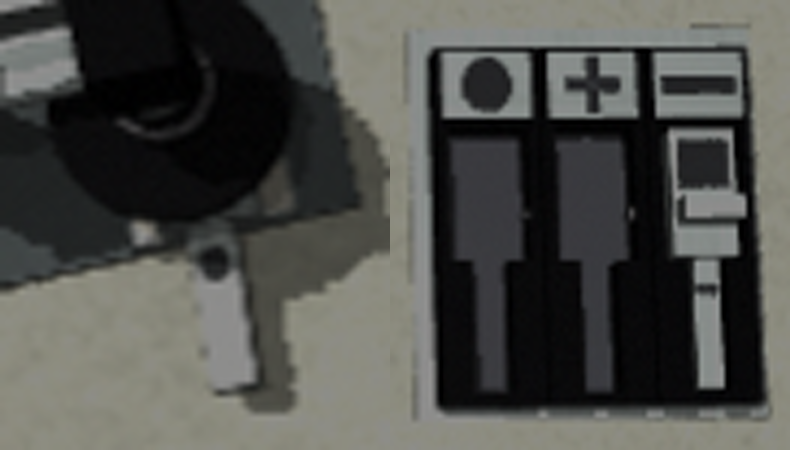

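The crop confirms the choice. The silver tail carries a dark disc at (201,194) and ends at about (204,215). The disc-tag nest is the leftmost one and is empty. Next I compute poses.

```bash
python3 - <<'E'
from h import *
c=pickle.load(open('pics/top0.pkl','rb'))
f=lambda x,y:(165+x/6-.4,150+y/6-.4)
g=lambda x,y:(298+(x-390)/4.35-.4,145+y/4.74-.4)
for n,q in dict(endL=(212,390),endR=(256,384),L=(195,280),R=(243,278),disc=(215,263)).items(): print(n,np.round(at(c,*f(*q),.05),4))
for n,q in dict(stageR=(357,205)).items(): print(n,np.round(at(c,*f(*q),.01),4))
for n,q in dict(TL=(437,48),TR=(747,48),BL=(440,408),BR=(766,404),disc=(487,84),cross=(592,84),bar=(698,84)).items(): print(n,np.round(at(c,*g(*q),.034),4))
for n,q in dict(b1=(450,138),b2=(522,138),b3=(455,260),b4=(523,260),t1=(478,390),t2=(506,390)).items(): print(n,np.round(at(c,*g(*q),.010),4))
for n,q in dict(lens=(282,127),screw=(372,280),scr2=(375,325),o1=(306,275),o1t=(317,248),o2=(167,287),ctop=(105,278)).items(): print(n,np.round(at(c,*q,.0),4))
o=get_obs();print(Ro.from_rotvec(o['ee_rot']).as_matrix().round(3))
s=pickle.load(open('pics/scene0.pkl','rb'))
crop(s,'s1',140,155,250,230,7)
E
```

```text
endL [0.5179 0.2228 0.05  ]
endR [0.521  0.2022 0.05  ]
L [0.5701 0.2327 0.05  ]
R [0.5714 0.21   0.05  ]
disc [0.5784 0.2235 0.05  ]
stageR [0.6149 0.16   0.01  ]
TL [ 0.7011 -0.0877  0.034 ]
TR [ 0.7049 -0.2994  0.034 ]
BL [ 0.4779 -0.0876  0.034 ]
BR [ 0.483  -0.3035  0.034 ]
disc [ 0.6787 -0.1213  0.034 ]
cross [ 0.6799 -0.1926  0.034 ]
bar [ 0.6812 -0.2649  0.034 ]
b1 [ 0.6494 -0.0998  0.01  ]
b2 [ 0.6502 -0.1495  0.01  ]
b3 [ 0.5717 -0.1024  0.01  ]
b4 [ 0.5724 -0.1488  0.01  ]
t1 [ 0.4909 -0.1171  0.01  ]
t2 [ 0.4911 -0.136   0.01  ]
lens [ 0.797  -0.0126  0.    ]
screw [ 0.3392 -0.2754  0.    ]
scr2 [ 0.2127 -0.2806  0.    ]
o1 [ 0.3517 -0.0831  0.    ]
o1t [ 0.4297 -0.1158  0.    ]
o2 [0.3119 0.3178 0.    ]
ctop [0.334  0.4995 0.    ]
[[ 0.946  0.325 -0.   ]
 [ 0.325 -0.946  0.001]
 [-0.    -0.001 -1.   ]]
```

View pics/s1.png

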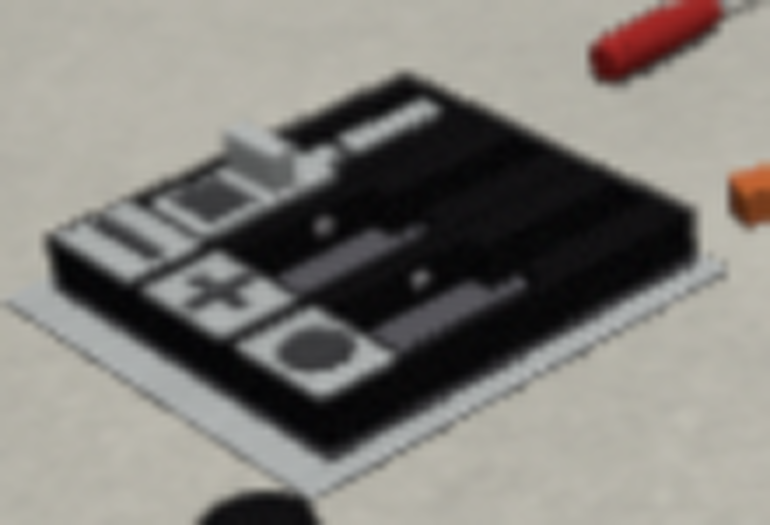

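The scene crop agrees: the disc tag is nearest the camera, its nest is empty, and the rib in the bar nest belongs to the other gauge. That puts the tail grip at about (0.530, 0.214), gauge yaw at about 0.17, and the nest at about (0.597, -0.123) with yaw 0.018.

```bash
cat >> h.py <<'E'
def go(p,yaw,R=None,pos=None):
    "shift (cm, tool axes) and turn (deg) to TCP p, tool-x yaw, pointing down; R/pos default measured"
    o=get_obs();R=Ro.from_rotvec(o['ee_rot']).as_matrix() if R is None else R
    pos=o['tool_pos'] if pos is None else pos
    T=np.array([[np.cos(yaw),np.sin(yaw),0],[np.sin(yaw),-np.cos(yaw),0],[0,0,-1]])
    print('cm',np.round(R.T@(np.array(p)-pos)*100,2),'deg',np.round(Ro.from_matrix(R.T@T).as_rotvec(degrees=True),2))
E
python3 -c "
from h import *
go((.515,.2115,.16),.172);go((.5303,.2144,.16),.172);go((.5303,.2144,.034),.172)"
```

```text
cm [ 55.58 -58.25   7.13] deg [-0.07  0.01  9.1 ]
cm [ 57.12 -58.03   7.13] deg [-0.07  0.01  9.1 ]
cm [ 57.12 -58.01  19.73] deg [-0.07  0.01  9.1 ]
```

```bash
python3 -m inch '{"rotation":[[0,0,9.1],[0,0,9.1],[0,0,9.1],[0,0,9.1],[0,0,9.1],[0,0,9.1],[0,0,9.1],[0,0,9.1],[0,0,9.1],[0,0,9.1],[0,0,9.1],[0,0,9.1]],"translation":[[55.6,-58.2,5],[55.6,-58.2,5],[55.6,-58.2,5],[55.6,-58.2,5],[55.6,-58.2,5],[55.6,-58.2,5],[55.6,-58.2,5],[55.6,-58.2,5],[55.6,-58.2,5],[55.6,-58.2,5],[55.6,-58.2,5],[55.6,-58.2,5]],"jaw":[0.3,0.3,0.3,0.3,0.3,0.3,0.3,0.3,0.3,0.3,0.3,0.3]}' 100; python3 -c "
from h import *
go((.515,.2115,.16),.172);go((.5303,.2144,.06),.172);go((.5303,.2144,.034),.172);print(get_obs()['qpos'])"
```

```text
t: 1.6
tool_pos: [0.4984, 0.1199, 0.1846]
ee_rot: [-3.097, -0.348, 0.006]
force: [-0.4, -0.3, 0.4]
opening: 0.698
grip_force: 0.0
cm [ 3.65 -8.5   2.67] deg [-1.43  0.09  2.97]
cm [ 5.22 -8.19 12.67] deg [-1.43  0.09  2.97]
cm [ 5.22 -8.13 15.26] deg [-1.43  0.09  2.97]
[ 0.22225495 -0.01413299 -0.01862218  1.56732046  0.02496619  3.14003906]
```

```bash
python3 -m inch '{"rotation":[[0,0,-90],[0,0,-90],[0,0,-90],[0,0,-90],[0,0,-90],[0,0,-90],[0,0,-90],[0,0,-90],[0,0,-90],[0,0,-90],[0,0,-90]],"translation":[[0,0,0],[0,0,0],[0,0,0],[0,0,0],[0,0,0],[0,0,0],[0,0,0],[0,0,0],[0,0,0],[0,0,0],[0,0,0]],"jaw":[0.3,0.3,0.3,0.3,0.3,0.3,0.3,0.3,0.3,0.3,0.3]}' ; python3 -c "
from h import *
go((.515,.2115,.16),.172+np.pi);print(get_obs()['qpos'])"
```

```text
t: 2.98
tool_pos: [0.498, 0.1174, 0.1849]
ee_rot: [-1.955, -2.434, -0.023]
force: [0.1, 0.3, 0.1]
opening: 0.705
grip_force: 0.0
cm [8.76 3.69 2.7 ] deg [  1.03  -1.16 -87.4 ]
[ 0.21792416 -0.0165756  -0.0204314   1.56781649  0.02443739  1.57146367]
```

```bash
python3 -m inch '{"rotation":[[1,-1.2,-87.4],[1,-1.2,-87.4],[1,-1.2,-87.4],[1,-1.2,-87.4],[1,-1.2,-87.4],[1,-1.2,-87.4],[1,-1.2,-87.4],[1,-1.2,-87.4],[1,-1.2,-87.4],[1,-1.2,-87.4],[1,-1.2,-87.4]],"translation":[[0,0,0],[2,1,0.5],[4,2,1],[6,3,2],[8.8,3.7,2.7],[8.8,3.7,2.7],[8.8,3.7,2.7],[8.8,3.7,2.7],[8.8,3.7,2.7],[8.8,3.7,2.7],[8.8,3.7,2.7]],"jaw":[0.3,0.3,0.3,0.3,0.3,0.3,0.3,0.3,0.3,0.3,0.3]}' ; python3 - <<'E'
from h import *
go((.5303,.2144,.08),.172+np.pi);print(get_obs()['qpos'])
c=snap('top','top1');a=cv2.resize(c['pixels'][130:240,140:250],None,fx=5,fy=5,interpolation=cv2.INTER_CUBIC)
# recheck end & light
cv2.imwrite('pics/t1c.png',a)
E
```

```text
t: 4.35
tool_pos: [0.5149, 0.2119, 0.1602]
ee_rot: [-0.268, 3.129, -0.0]
force: [-0.4, -0.8, -0.6]
opening: 0.699
grip_force: 0.0
cm [-1.55 -0.02  8.02] deg [-0.01  0.06 -0.06]
[ 3.90612996e-01  8.68644126e-02  3.85528488e-02  1.52143132e+00
 -3.45184582e-04  2.19734977e-01]
```

View pics/t1c.png

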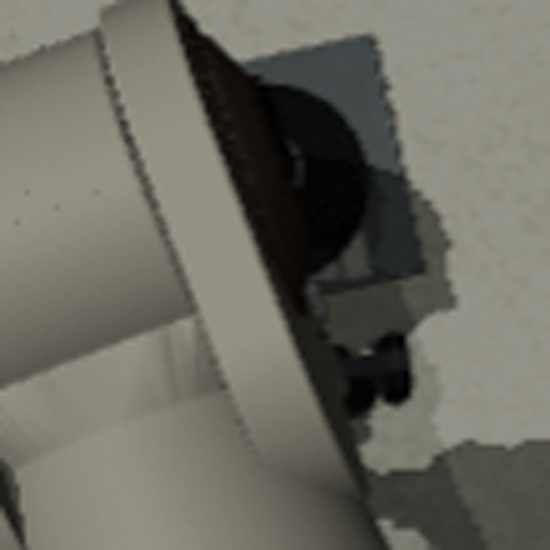

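The top view is blocked by the arm's own forearm, so I check clearance in the scene view, lowering part way first.

```bash
python3 -m inch '{"rotation":[[0,0,0],[0,0,0],[0,0,0]],"translation":[[0,0,4],[-0.8,0,8],[-0.8,0,8]],"jaw":[0.3,0.3,0.3]}' ; python3 - <<'E'
from h import *
go((.5303,.2144,.034),.172+np.pi)
c=snap('scene','sc1');crop(c,'sc1c',215,150,345,300,4)
E
```

```text
t: 4.78
tool_pos: [0.5213, 0.2126, 0.0774]
ee_rot: [0.27, -3.126, 0.003]
force: [0.7, 0.2, 1.3]
opening: 0.699
grip_force: 0.0
cm [-0.94  0.03  4.33] deg [-0.07 -0.24  0.02]
```

View pics/sc1c.png

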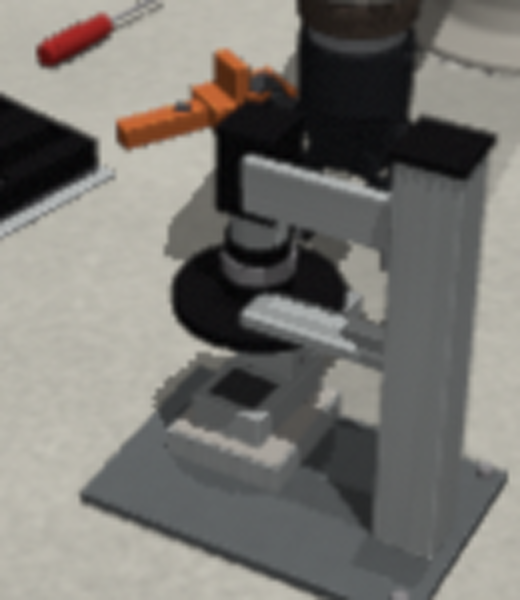

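The scene crop shows the gauge body on the stage under the disc at about (240,400), with the gripper behind the camera and nothing touching. I descend and close.

```bash
python3 -m inch '{"rotation":[[0,-0.2,0],[0,-0.2,0],[0,-0.2,0],[0,-0.2,0]],"translation":[[-0.6,0,2],[-0.6,0,4.2],[-0.6,0,4.3],[-0.6,0,4.3]],"jaw":[0.3,0.3,0.3,0.3]}' ; python3 -m inch '{"rotation":[[0,0,0],[0,0,0],[0,0,0],[0,0,0],[0,0,0],[0,0,0],[0,0,0],[0,0,0]],"translation":[[0,0,0],[0,0,0],[0,0,0],[0,0,0],[0,0,0],[0,0,0],[0,0,0],[0,0,0]],"jaw":[1,1,1,1,1,1,1,1]}' 100
```

```text
t: 5.32
tool_pos: [0.5295, 0.2147, 0.0393]
ee_rot: [-0.271, 3.123, 0.001]
force: [0.1, 0.5, 0.1]
opening: 0.701
grip_force: 0.0
t: 6.32
tool_pos: [0.529, 0.2145, 0.0374]
ee_rot: [-0.272, 3.125, 0.001]
force: [-1.2, 2.4, 5.0]
opening: 0.226
grip_force: 99.0
```

```bash
python3 -m inch '{"rotation":[[0,0,0],[0,0,0],[0,0,0],[0,0,0],[0,0,0],[0,0,0],[0,0,0]],"translation":[[0,0,-0.2],[0,0,-0.4],[1,0,-0.5],[2.5,0,-0.5],[4,0,-0.5],[5.5,0,-0.5],[5.5,0,-0.5]],"jaw":[1,1,1,1,1,1,1]}'
python3 -c "
from h import *
o=get_obs();print(o['torque'])
c=snap('scene','sc2');crop(c,'sc2c',215,150,345,300,4)"
```

```text
t: 7.2
tool_pos: [0.4735, 0.2047, 0.0422]
ee_rot: [-0.273, 3.125, 0.0]
force: [1.0, 0.4, -1.9]
opening: 0.222
grip_force: 98.1
[-0.01762558  0.31032878  0.04464871]
```

View pics/sc2c.png

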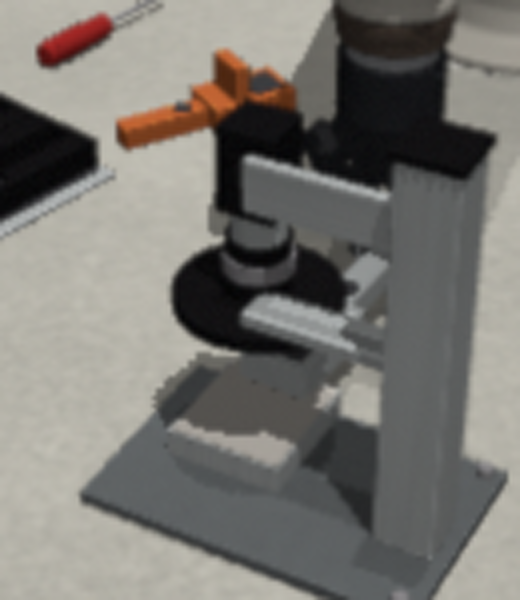

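The gauge came out with the gripper and held; the stage at (240,420) is now empty. I pull on and move clear.

```bash
python3 -m inch '{"rotation":[[0,0,0],[0,0,0],[0,0,0],[0,0,0],[0,0,0],[0,0,0],[0,0,0],[0,0,0],[0,0,0],[0,0,0]],"translation":[[2,0,0],[4,0,0],[6,0,0],[8,0,0],[9.5,-1,0],[9.5,-3,0],[9.5,-5,0.5],[9.5,-6,1.2],[9.5,-6,1.8],[9.5,-6,1.8]],"jaw":[1,1,1,1,1,1,1,1,1,1]}'
python3 -c "
from h import *
o=get_obs();print(o['torque'])
c=snap('scene','sc3');c2=snap('top','top3')
a=cv2.resize(c['pixels'][130:280,210:350],None,fx=4,fy=4,interpolation=cv2.INTER_CUBIC)
cv2.imwrite('pics/sc3c.png',a)"
```

```text
t: 8.5
tool_pos: [0.3912, 0.1296, 0.023]
ee_rot: [-0.272, 3.126, 0.0]
force: [-0.7, 0.4, -3.2]
opening: 0.225
grip_force: 98.2
[-0.0632268   0.32645716 -0.02953961]
```

View pics/sc3c.png

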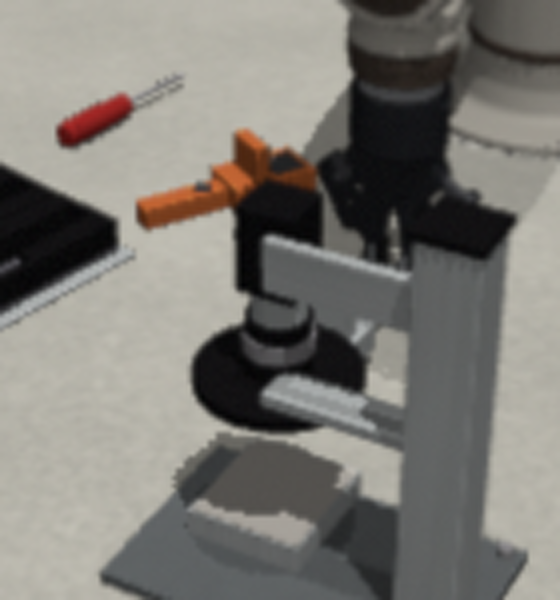

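The gauge is held clear of the station. I lower it until it touches the bench.

```bash
python3 -m inch '{"rotation":[[0,0,0],[0,0,0],[0,0,0],[0,0,0]],"translation":[[0,0,0.5],[0,0,1.0],[0,0,1.2],[0,0,1.2]],"jaw":[1,1,1,1]}'
python3 -m inch '{"rotation":[[0,0,0],[0,0,0],[0,0,0]],"translation":[[0,0,0.2],[0,0,0.3],[0,0,0.3]],"jaw":[1,1,1]}';python3 -c "
from h import *
print(get_obs()['torque'])"
```

```text
t: 9.1
tool_pos: [0.3915, 0.1294, 0.0114]
ee_rot: [-0.272, 3.125, 0.0]
force: [0.4, -0.4, -2.7]
opening: 0.226
grip_force: 98.2
t: 9.48
tool_pos: [0.3917, 0.1294, 0.0087]
ee_rot: [-0.272, 3.125, 0.001]
force: [-0.1, -0.4, -0.8]
opening: 0.224
grip_force: 98.6
[-0.00765078  0.21587736 -0.00463745]
```

```bash
python3 -m inch '{"rotation":[[0,0,0],[0,0,0],[0,0,0]],"translation":[[0,0,0.1],[0,0,0.15],[0,0,0.15]],"jaw":[1,1,1]}'
python3 -m inch '{"rotation":[[0,0,0],[0,0,0],[0,0,0],[0,0,0],[0,0,0],[0,0,0],[0,0,0],[0,0,0]],"translation":[[0,0,0],[0,0,0],[0,0,0],[0,0,0],[0,0,-3],[0,0,-8],[0,0,-14],[0,0,-14]],"jaw":[0.4,0.4,0.4,0.4,0.3,0.2,0.1,0]}'
```

```text
t: 9.85
tool_pos: [0.3918, 0.1295, 0.0085]
ee_rot: [-0.272, 3.124, 0.001]
force: [-7.9, -1.9, 14.1]
opening: 0.224
grip_force: 100.6
t: 10.85
tool_pos: [0.3929, 0.13, 0.1516]
ee_rot: [-0.271, 3.118, 0.003]
force: [-0.0, 0.1, -1.0]
opening: 0.998
grip_force: 0.0
```

```bash
python3 -m inch '{"rotation":[[0,0,10],[0,0,20],[0,0,30],[0,0,40],[0,0,50],[0,0,60],[0,0,70],[0,0,80],[0,0,90],[0,0,90]],"translation":[[0,-4,-2],[0,-8,-4],[0,-12,-4],[0,-16,-4],[0,-20,-4],[0,-24,-4],[0,-24,-4],[0,-24,-4],[0,-24,-4],[0,-24,-4]],"jaw":[0,0,0,0,0,0,0,0,0,0]}'
python3 -c "
from h import *
c=snap('top','top4');d=snap('scene','sc4')
a=cv2.resize(c['pixels'][150:270,170:270],None,fx=5,fy=5,interpolation=cv2.INTER_CUBIC)
cv2.imwrite('pics/t4c.png',a)"
```

```text
t: 12.1
tool_pos: [0.432, -0.1071, 0.1863]
ee_rot: [2.018, 2.405, 0.005]
force: [0.0, 0.2, 0.2]
opening: 0.998
grip_force: 0.0
```

View pics/t4c.png

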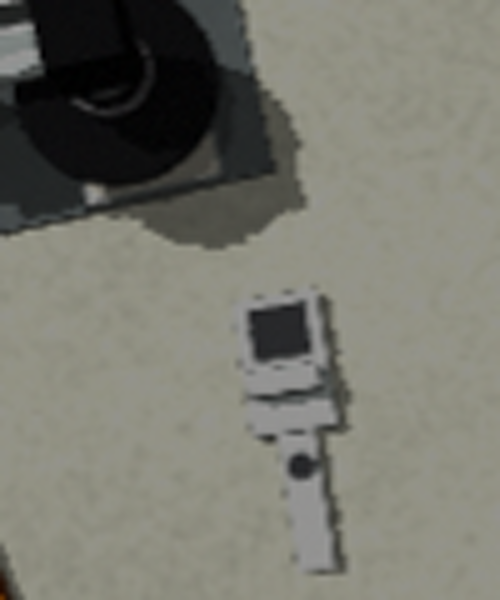

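The gauge lies flat on the bench: its body front edge runs (238,300)–(322,290) in the crop, the tail end is at (321,570), and the rib is at about (295,410).

```bash
python3 - <<'E'
from h import *
c=pickle.load(open('pics/top4.pkl','rb'));d=pickle.load(open('pics/sc4.pkl','rb'))
f=lambda x,y:(170+x/5-.4,150+y/5-.4)
F=[at(c,*f(*q),.024)[:2] for q in((240,300),(322,291))];T=[at(c,*f(*q),.02)[:2] for q in((300,573),(343,569))];D=at(c,*f(302,466),.02)[:2]
print(np.round(F,4),np.round(T,4),D.round(4))
fm=np.mean(F,0);tm=np.mean(T,0);v=fm-tm;L=np.linalg.norm(v);yaw=np.arctan2(v[1],v[0]);u=v/L
print(L,yaw,'origin',tm+.108*u, fm-.052*u)
for X in (.4888,.1463,.172),(*(tm+.108*u),yaw):
  e=np.array([np.cos(X[2]),np.sin(X[2])]);n=np.array([-e[1],e[0]]);o=np.array(X[:2])
  P=[[*(o+a*e+b*n),z] for a,b,z in((.052,.025,.024),(.052,-.025,.024),(-.108,.011,.02),(-.108,-.011,.02),(-.007,.02,.056),(-.007,-.02,.056),(.007,.02,.056),(.007,-.02,.056))]
  print(((proj(c,P)-[170,150]+.4)*5).round(0).tolist())
E
```

```text
[[0.5358 0.1758]
 [0.5418 0.1284]] [[0.3803 0.1376]
 [0.3829 0.1132]] [0.4409 0.1379]
0.15947751451004574 0.1678197075368484 origin [0.48804361 0.14345994] [0.48752846 0.14337267]
[[233.0, 300.0], [318.0, 287.0], [298.0, 573.0], [336.0, 566.0], [252.0, 396.0], [323.0, 384.0], [248.0, 371.0], [319.0, 360.0]]
[[238.0, 301.0], [324.0, 288.0], [302.0, 574.0], [341.0, 568.0], [257.0, 397.0], [328.0, 386.0], [253.0, 372.0], [324.0, 361.0]]
```

```bash
python3 - <<'E'
from h import *
c=pickle.load(open('pics/top0.pkl','rb'));g=cv2.cvtColor(c['pixels'],cv2.COLOR_BGR2GRAY).astype(float)
np.set_printoptions(linewidth=200)
print('rows body',g[170:203,316:325].mean(1).round().astype(int))
print('rows tail',g[195:232,318:321].mean(1).round().astype(int))
print('cols body',g[176:184,304:338].mean(0).round().astype(int))
print('cols body2',g[192:197,304:338].mean(0).round().astype(int))
print('cols tail',g[208:214,312:330].mean(0).round().astype(int))
print('cols tail2',g[218:224,312:330].mean(0).round().astype(int))
s=pickle.load(open('pics/scene0.pkl','rb'));gs=cv2.cvtColor(s['pixels'],cv2.COLOR_BGR2GRAY).astype(float)
def cen(im,u0,v0,u1,v1,bg):
    w=np.clip(bg-im[v0:v1,u0:u1],0,None);w[w<25]=0;V,U=np.mgrid[v0:v1,u0:u1];return (w*U).sum()/w.sum(),(w*V).sum()/w.sum()
print(g[155:172,309:383].astype(int)[::2,::1][3])
p=cen(g,313,157,327,170,165);print('disc top',p,at(c,*p,.034))
p=cen(gs,179,201,192,209,gs[206,178]);print('disc scene',p,at(s,*p,.034), gs[206,176:196].astype(int))
E
```

```text
rows body [ 8  8  2 11 35 58 58 58 59 58 58 58 58 59 58 59 58 58 59 58 59 58 59 59 59 59 59 59 59 58 51 48 47]
rows tail [59 59 60 59 60 60 59 59 57 57 56 57 57 56 57 57 57 56 55 56 56 56 56 56 54 47 46 46 47 46 47 44 29 11 10 17 50]
cols body [140 138 113  55   4   8  10  20  42  56  58  58  58  58  58  58  58  58  58  58  58  58  58  40  14   4   7   9   4   7   8   9  28  52]
cols body2 [140 140 139  87  10   7   9  13  27  50  60  60  59  59  58  59  59  59  59  59  59  58  58  59  32   4   7   8   8   5   8  10  17  49]
cols tail [10  9  9  9  9 24 50 59 59 59 59 59 32  2  7 10 10 10]
cols tail2 [11 10 10 11 10 19 35 53 59 60 60 60 38 10  6  9  9 10]
[ 51 118 139 140 140  91  40  34  35  35  36  35  35  37  35  34  61 119 137 137 136  68   5   6   7 116 139 138 139  81  76  82  81  82  48  35  41  56  57  58  58  79 129 134 134  74  18   7   7
  63 136  53  36  35  35  37  35  35  35  35  36  36  36  37  37  39  39  48  93 118  26  77 118 139]
disc top (np.float64(319.7171641324072), np.float64(162.63663099931168)) [ 0.67770474 -0.12073593  0.034     ]
disc scene (np.float64(185.17636297109402), np.float64(204.25100622027077)) [ 0.67083907 -0.12232206  0.034     ] [ 86 128 153 131  89  65  59  59  60  58  58  60  70  89 149 168 172 168 163 115]
```

```bash
python3 - <<'E'
from h import *
from scipy.optimize import least_squares
c=pickle.load(open('pics/top0.pkl','rb'))
obs=[('x',.0535,320,173.8,.010),('y',-.0265,327.3,180,.010),('y',.0265,311.5,180,.034),('y',-.0265,328.0,194.5,.010),('y',.0265,312.2,194.5,.034),
('y',.0125,317.4,211,.034),('y',-.0125,324.0,211,.010),('y',.0125,317.95,221,.034),('y',-.0125,324.2,221,.010),('x',-.1095,319,227.05,.034),('y',0,319.72,162.64,.034)]
W=[at(c,u,v,z)[:2] for _,_,u,v,z in obs]
def res(p):
    e=np.array([np.cos(p[2]),np.sin(p[2])]);n=np.array([-e[1],e[0]])
    return [((w-p[:2])@(e if o[0]=='x' else n)-o[1])*1e3 for o,w in zip(obs,W)]
r=least_squares(res,[.597,-.122,.018],loss='soft_l1');print(r.x,np.round(r.fun,2))
P=np.array(r.x)
# rack theta from 3 tags
G=np.array([.4878,.1434]);print('diff',P[:2]-G)
go((.490,.146,.12),.170+np.pi/2)
E
```

```text
[ 0.59713829 -0.12257023  0.02359369] [-1.21  1.04 -0.57  0.74 -1.15 -0.53  0.54 -1.09  1.08  1.21 -0.07]
diff [ 0.10933829 -0.26597023]
cm [23.88 10.15  6.7 ] deg [ 0.23 -0.01  0.44]
```

```bash
python3 -m inch '{"rotation":[[0.2,0,0.4],[0.2,0,0.4],[0.2,0,0.4],[0.2,0,0.4],[0.2,0,0.4],[0.2,0,0.4]],"translation":[[6,2.5,0],[12,5,0],[18,7.5,2],[23.9,10.1,5],[23.9,10.1,6.7],[23.9,10.1,6.7]],"jaw":[0.3,0.3,0.3,0.3,0.3,0.3]}'
python3 -c "
from h import *
go((.4885,.1455,.029),.170+np.pi/2)"
```

```text
t: 12.95
tool_pos: [0.4896, 0.1467, 0.1184]
ee_rot: [-2.022, -2.403, 0.004]
force: [-0.2, -0.7, 0.1]
opening: 0.701
grip_force: 0.0
cm [-0.09 -0.1   8.94] deg [-0.16  0.03  0.1 ]
```

```bash
python3 -m inch '{"rotation":[[0,0,0.1],[0,0,0.1],[0,0,0.1],[0,0,0.1]],"translation":[[-0.1,-0.1,4],[-0.1,-0.1,7.5],[-0.1,-0.1,8.8],[-0.1,-0.1,8.8]],"jaw":[0.3,0.3,0.3,0.3]}'
python3 -m inch '{"rotation":[[0,0,0],[0,0,0],[0,0,0],[0,0,0],[0,0,0],[0,0,0],[0,0,0],[0,0,0]],"translation":[[0,0,0],[0,0,0],[0,0,0],[0,0,0],[0,0,0],[0,0,0],[0,0,0],[0,0,0]],"jaw":[1,1,1,1,1,1,1,1]}' 80
python3 -c "
from h import *
go((.4885,.1455,.15),.170+np.pi/2);c=snap('top','top5')"
```

```text
t: 13.45
tool_pos: [0.4901, 0.144, 0.0331]
ee_rot: [2.03, 2.396, 0.001]
force: [-0.5, -0.8, 0.9]
opening: 0.699
grip_force: 0.0
t: 14.45
tool_pos: [0.4906, 0.1448, 0.0338]
ee_rot: [2.029, 2.396, 0.003]
force: [0.3, -0.4, 7.3]
opening: 0.143
grip_force: 79.5
cm [  0.1   -0.16 -11.62] deg [ 0.17  0.   -0.28]
```

```bash
python3 - <<'E'
from h import *
np.set_printoptions(linewidth=220)
o=get_obs();R=Ro.from_rotvec(o['ee_rot']).as_matrix();print('gauge yaw',np.arctan2(R[1,0],R[0,0])-np.pi/2,R.round(3)[2])
for f in('top4','top5'):
    c=pickle.load(open(f'pics/{f}.pkl','rb'));g=cv2.cvtColor(c['pixels'],cv2.COLOR_BGR2GRAY).astype(int)
    print(f);print(g[244:268:2,222:244]);print('front');print(g[204:218:2,212:240])
E
```

```text
gauge yaw 0.16505589307681268 [-0.     0.003 -1.   ]
top4
[[140 143 145 145 146 110  53  41  41  42  75 110  99  76 119 145 147 145 145 144 144 145]
 [143 143 143 145 141 143 146 136 137 147 147 147 105  64 119 145 146 144 145 144 141 139]
 [144 143 145 145 120 123 146 146 147 147 147 146 106  68 112 139 141 138 139 140 140 140]
 [144 145 144 146 146 146 147 146 147 146 147 146 134 102  79 116 141 141 142 142 141 140]
 [135 138 142 141 138 139 145 147 147 147 147 147 147 106  67  81 119 145 143 144 140 136]
 [138 139 143 144 141 127 132 147 147 146 146 147 147 106  65  88 125 146 144 142 142 144]
 [136 139 141 143 143 142 144 146 147 147 146 147 147 135 102  79 118 146 145 145 146 146]
 [140 141 140 143 147 144 144 146 146 147 146 146 146 147 109  68 118 145 146 145 145 145]
 [143 143 144 145 144 144 133 136 146 147 146 145 147 146 106  64 107 137 144 142 142 142]
 [143 144 145 145 141 140 128 132 147 147 147 147 147 146 118  81  77 118 145 144 140 138]
 [143 144 144 143 141 139 141 144 139 126 113  96  84  94  98  97  98 126 145 145 143 142]
 [144 143 142 144 143 140 142 145 146 145
[... 2072 characters left out ...]
 142 142]
 [144 144 144 141 142 142 142 141 140 140 139 139 139 138 137 138 125  87 107 139 142 143 142 142 142 143 142 142]
 [140 142 140 140 140 140 139 138 137 136 135 136 135 133 133 133 132 111  73 112 143 142 141 142 142 142 143 142]
 [137 137 137 136 135 135 134 133 133 133 131 131 131 130 130 129 129 119  84 105 138 142 143 142 142 142 143 142]
 [133 132 133 132 131 131 131 130 129 129 128 128 127 126 126 126 124 125 104  69 111 143 142 142 142 142 142 141]
 [129 129 128 128 127 127 126 125 125 125 124 123 122 122 122 121 121 120 111  79 101 136 142 143 143 143 143 142]
 [125 124 123 123 123 122 121 121 120 120 119 119 119 118 118 117 116 115 116 102  74 113 143 142 143 143 143 143]]
```

```bash
python3 -m inch '{"rotation":[[0,0,0],[0,0,0],[0,0,0],[0,0,0]],"translation":[[0,0,-3],[0,0,-6],[0,0,-8],[0,0,-8]],"jaw":[1,1,1,1]}'
python3 -c "
from h import *
go((.598,-.1217,.115),.021+np.pi/2);print(get_obs()['torque'])"
```

```text
t: 15.0
tool_pos: [0.4907, 0.1449, 0.1138]
ee_rot: [2.029, 2.395, 0.004]
force: [0.2, -0.6, -3.7]
opening: 0.138
grip_force: 78.8
cm [-28.06   6.21  -0.1 ] deg [ 0.2  -0.02  8.25]
[ 0.0394534  -0.02814154 -0.01918087]
```

```bash
python3 -m inch '{"rotation":[[0.2,0,1],[0.2,0,2],[0.2,0,4],[0.2,0,6],[0.2,0,8.25],[0.2,0,8.25],[0.2,0,8.25],[0.2,0,8.25],[0.2,0,8.25],[0.2,0,8.25]],"translation":[[-3,0.5,0],[-7,1,0],[-12,2,0],[-17,3.5,0],[-22,5,0],[-26,6,0],[-28.1,6.2,0],[-28.1,6.2,0],[-28.1,6.2,2.5],[-28.1,6.2,2.5]],"jaw":[1,1,1,1,1,1,1,1,1,1]}'
python3 - <<'E'
from h import *
o=get_obs();p=o['tool_pos'];go((.598,-.1217,.08),.021+np.pi/2);print(o['torque'])
c=snap('scene','sc6');d=snap('top','top6')
R=Ro.from_rotvec(o['ee_rot']).as_matrix();yaw=np.arctan2(R[1,0],R[0,0])-np.pi/2;print(yaw)
e=np.array([np.cos(yaw),np.sin(yaw)]);n=np.array([-e[1],e[0]]);zb=p[2]-.033
im=cv2.resize(c['pixels'][145:235,140:260],None,fx=6.6,fy=6.6,interpolation=cv2.INTER_CUBIC)
S=lambda P:((proj(c,P)-[140,145]+.5)*6.6-.5)
for a,b,z in((.052,.025,.024),(.052,-.025,.024),(.052,.025,0),(.052,-.025,0),(-.028,.025,0),(-.028,.025,.024),(-.108,.011,.02),(.007,.02,.056)):
    q=S([*(p[:2]+a*e+b*n),zb+z])[0];print('g',a,b,z,q.round())
t=.021;e=np.array([np.cos(t),np.sin(t)]);n=np.array([-e[1],e[0]])
for a,b,z in((.104,.035,.034),(.104,-.179,.034),(-.118,.035,.034),(.104,.035,.004),(.0535,.0265,.034),(.0535,-.0265,.034)):
    q=S([*(np.array([.5971,-.1226])+a*e+b*n),z])[0];print('n',a,b,z,q.round())
cv2.imwrite('pics/sc6c.png',im)
E
```

```text
t: 16.25
tool_pos: [0.5956, -0.1209, 0.0855]
ee_rot: [-2.193, -2.242, 0.006]
force: [-0.2, 0.3, -2.7]
opening: 0.145
grip_force: 78.4
cm [-0.08  0.24  0.55] deg [-0.36 -0.06  0.06]
[-0.04998711 -0.00240569  0.01239215]
0.022023614306507566
g 0.052 0.025 0.024 [368. 317.]
g 0.052 -0.025 0.024 [301. 281.]
g 0.052 0.025 0 [374. 362.]
g 0.052 -0.025 0 [306. 324.]
g -0.028 0.025 0 [503. 295.]
g -0.028 0.025 0.024 [499. 251.]
g -0.108 0.011 0.02 [602. 188.]
g 0.007 0.02 0.056 [430. 216.]
n 0.104 0.035 0.034 [298. 450.]
n 0.104 -0.179 0.034 [ 35. 290.]
n -0.118 0.035 0.034 [649. 264.]
n 0.104 0.035 0.004 [305. 504.]
n 0.0535 0.0265 0.034 [372. 398.]
n 0.0535 -0.0265 0.034 [302. 357.]
```

View pics/sc6c.png

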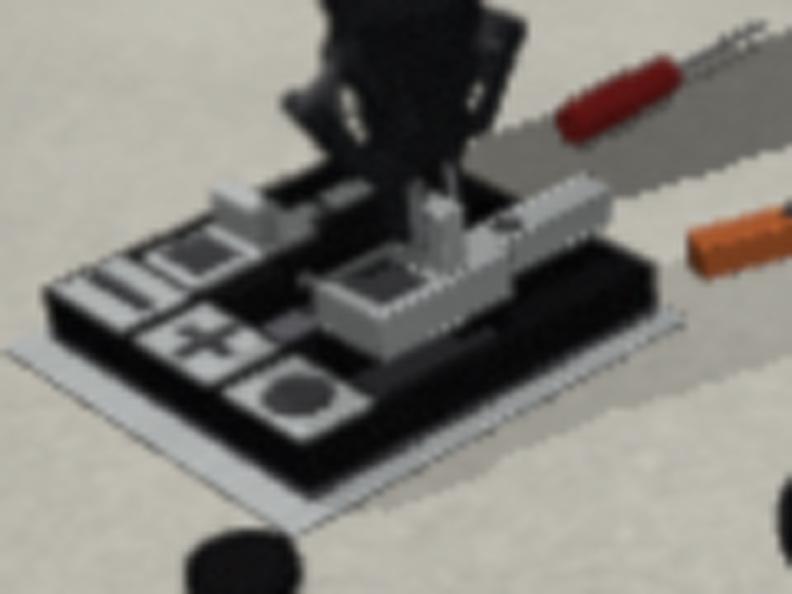

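The crop shows the gauge level over the left nest (disc tag at (300,397)), its front corner at (378,317)–(386,358) and its tail end at (610,195), near the prediction. Next I fit the gauge's and the nest's edges by code to get the relative offset.

```bash
cat > fit.py <<'E'
from h import *
from scipy.optimize import least_squares
from scipy.ndimage import map_coordinates,gaussian_filter
def frame(t):
    return np.array([[np.cos(t),-np.sin(t),0],[np.sin(t),np.cos(t),0],[0,0,1]])
def fit(c,edges,x0,yaw,free=(1,1,1,1),rng=3.0,verbose=False):
    "edges: (A,B) in body frame, sign irrelevant; returns pose x,y,z,yaw"
    g=gaussian_filter(cv2.cvtColor(c['pixels'],cv2.COLOR_BGR2GRAY).astype(float),.7)
    S=np.linspace(-rng,rng,int(rng*10)+1);free=np.array(free,bool)
    p=np.array([*x0,yaw],float)
    for it in range(6):
        obs=[]
        for i,(A,B) in enumerate(edges):
            A,B=np.array(A),np.array(B);w=np.linspace(.12,.88,15)[:,None];L=A+(B-A)*w
            q=proj(c,(frame(p[3])@L.T).T+p[:3]);d=q[-1]-q[0];n=np.array([-d[1],d[0]])/np.hypot(*d)
            pr=np.array([map_coordinates(g,[q[:,1]+s*n[1],q[:,0]+s*n[0]],order=1) for s in S])
            m=np.median(pr,1) if False else pr.mean(1);dg=np.abs(np.gradient(m,S));k=dg.argmax()
            a=slice(max(k-5,0),k+6);s=(dg[a]*S[a]).sum()/dg[a].sum()
            obs.append((L.mean(0),q.mean(0)+s*n,n,dg[k],s))
        def res(v):
            P=p.copy();P[free]=v
            r=[]
            for (Lm,tq,n,w,s) in obs: r.append((proj(c,frame(P[3])@Lm+P[:3])[0]-tq)@n)
            return r
        r=least_squares(res,p[free],x_scale=.01,loss='soft_l1',f_scale=.3);p[free]=r.x
        rng=max(1.5,rng-.6);S=np.linspace(-rng,rng,int(rng*10)+1)
    print(np.round(p,4),'res px',np.round(r.fun,2),'grad',[int(o[3]) for o in obs]);return p
H=.03
N=[((.104,-.179,0),(.104,.035,0)),((-.118,.035,0),(.104,.035,0)),((-.118,-.179,H),(-.118,.035,H)),((-.118,-.179,H),(.04,-.179,H)),((-.118,.035,H),(-.118,.035,0)),((.104,-.179,H),(.104,-.179,0))]
G=[((.052,-.025,0),(.052,.025,0)),((-.028,.025,0),(.052,.025,0)),((.052,-.025,.024),(.052,.025,.024)),((.052,-.025,0),(.052,-.025,.024)),((.052,.025,0),(.052,.025,.024)),((-.108,-.011,.02),(-.108,.011,.02)),((-.108,.011,0),(-.028,.011,0)),((-.108,.011,0),(-.108,.011,.02))]
E
python3 - <<'E'
from fit import *
s0=pickle.load(open('pics/scene0.pkl','rb'));s6=pickle.load(open('pics/sc6.pkl','rb'));s4=pickle.load(open('pics/sc4.pkl','rb'))
for z in (0,1): fit(s0,N,(.597,-.1226,.004),.021,(1,1,z,0))
fit(s6,N[:2]+N[4:],(.597,-.1226,.004),.021,(1,1,0,0))
print('gauge held, TCP',get_obs()['tool_pos'])
for z in (0,1): fit(s6,G,(.5956,-.1209,.0517),.022,(1,1,z,0))
E
```

```text
[ 0.5937 -0.1222  0.004   0.021 ] res px [ 0.1  -0.13 -0.16  0.26 -0.09  0.09] grad [56, 54, 57, 42, 56, 56]
[ 0.5906 -0.1268  0.0007  0.021 ] res px [ 0.09 -0.11 -0.11  0.09  0.12 -0.1 ] grad [56, 54, 57, 42, 56, 56]
[ 0.5932 -0.1233  0.004   0.021 ] res px [-0.04  0.01 -0.07  0.1 ] grad [58, 45, 49, 56]
gauge held, TCP [ 0.59690802 -0.12137713  0.08795065]
[ 0.5911 -0.1182  0.0517  0.022 ] res px [-0.18  0.1   1.08 -0.22  0.84  0.25  0.29  0.21] grad [29, 29, 32, 21, 9, 14, 31, 23]
[ 0.5924 -0.1167  0.0528  0.022 ] res px [-0.25  0.08  1.15 -0.29  0.79  0.25  0.27  0.22] grad [29, 29, 32, 21, 8, 14, 31, 23]
```

```bash
python3 -m inch '{"rotation":[[0,0,0],[0,0,0]],"translation":[[0,0,1],[0,0,1]],"jaw":[1,1]}'; python3 - <<'E'
from fit import *
for i in range(4): read_camera('top')
a=get_obs();s=snap('scene','sc7');b=get_obs();t=snap('top','top7')
p=a['tool_pos'];print(p,b['tool_pos'],a['force'],Ro.from_rotvec(a['ee_rot']).as_matrix().round(3).tolist())
GG=[G[i] for i in (0,1,3,5,6,7)]
R=Ro.from_rotvec(a['ee_rot']).as_matrix();yaw=np.arctan2(R[1,0],R[0,0])-np.pi/2;print(yaw)
for f in((1,1,0,0),(1,1,1,0),(1,1,1,1),(1,1,0,1)): fit(s,GG,(p[0]-.003,p[1]+.002,p[2]-.0338),yaw,f)
fit(s,N[:2]+N[4:],(.5935,-.1226,.004),.021,(1,1,0,0))
s0=pickle.load(open('pics/scene0.pkl','rb'));fit(s0,N,(.5937,-.1222,.004),.021,(1,1,0,1))
E
```

```text
t: 16.6
tool_pos: [0.5969, -0.1221, 0.0771]
ee_rot: [-2.196, -2.243, 0.004]
force: [-0.0, 0.2, -3.0]
opening: 0.146
grip_force: 78.6
[ 0.59731629 -0.12239932  0.07790417] [ 0.59734967 -0.12242205  0.07795509] [ 0.2065611   0.56490682 -2.95526979] [[-0.021, 1.0, -0.002], [1.0, 0.021, -0.0], [-0.0, -0.002, -1.0]]
0.020836984162042382
[ 0.5935 -0.1197  0.0441  0.0208] res px [-0.07 -0.05 -0.19  0.12  0.13  0.3 ] grad [28, 27, 18, 15, 33, 28]
[ 0.5904 -0.1239  0.0408  0.0208] res px [-0.03  0.06 -0.05  0.24  0.09  0.22] grad [28, 27, 18, 15, 33, 28]
[ 0.5925 -0.1203  0.0432  0.0364] res px [-0.1  -0.11 -0.08  0.12  0.15  0.09] grad [28, 28, 17, 16, 34, 27]
[ 0.5934 -0.1191  0.0441  0.0341] res px [-0.06 -0.15 -0.09  0.11  0.25  0.14] grad [28, 27, 17, 16, 34, 27]
[ 0.5932 -0.1235  0.004   0.021 ] res px [-0.04  0.01 -0.08  0.1 ] grad [58, 45, 49, 56]
[ 0.5955 -0.1227  0.004   0.002 ] res px [ 0.14 -0.14 -0.27  0.12  0.06 -0.02] grad [54, 52, 55, 43, 55, 53]
```

```bash
python3 - <<'E'
from fit import *
t0=pickle.load(open('pics/top0.pkl','rb'));s0=pickle.load(open('pics/scene0.pkl','rb'));t4=pickle.load(open('pics/top4.pkl','rb'));s4=pickle.load(open('pics/sc4.pkl','rb'))
B=[((.104,-.179,H),(.104,.035,H)),((-.118,.035,0),(.104,.035,0)),((-.118,-.179,0),(-.118,.035,0)),((-.118,-.179,H),(.104,-.179,H))]
print('top nest');fit(t0,B,(.597,-.1226,.004),.02,(1,1,0,1),2.5)
# rack plate, origin z=-.004; plate centre offset in x unknown -> separately fitted, yaw only
Pl=[((-.125,.12,.004),(.125,.12,.004)),((-.125,-.12,.004),(.125,-.12,.004)),((-.125,-.12,.004),(-.125,.12,.004)),((.125,-.12,.004),(.125,.12,.004))]
print('plate top');fit(t0,Pl,(.591,-.195,0),.02,(1,1,0,1),2.5)
print('plate scene');fit(s0,[Pl[0],Pl[3]],(.588,-.195,0),.02,(1,1,0,1),2.5)
print('gauge on bench top');GT=[((.052,-.025,.024),(.052,.025,.024)),((-.108,.011,.02),(-.028,.011,.02)),((-.108,-.011,.02),(-.028,-.011,.02)),((-.108,-.011,.02),(-.108,.011,.02)),((-.028,-.025,.024),(.052,-.025,.024))]
fit(t4,GT[1:],(.488,.1434,0),.168,(1,1,0,1),2)
print('nest scene indiv yaw');
for k in ([0],[1],[2]): fit(s0,[N[i] for i in k+[4,5]],(.5937,-.1222,.004),.02,(1,1,0,1),2.5)
E
```

```text
top nest
[ 0.5973 -0.1226  0.004   0.02  ] res px [-0.22  0.02  0.21 -0.02] grad [43, 51, 35, 48]
plate top
[ 0.5878 -0.1961  0.      0.2952] res px [ 0.56 -0.66  0.28 -0.32] grad [8, 6, 8, 7]
plate scene
[ 0.5742 -0.2087  0.      0.02  ] res px [0. 0.] grad [53, 56]
gauge on bench top
[0.4857 0.1398 0.     0.1625] res px [ 0.22 -0.22 -0.   -0.  ] grad [7, 26, 20, 23]
nest scene indiv yaw
[ 0.594  -0.1235  0.004   0.012 ] res px [-0.  0. -0.] grad [56, 56, 54]
[ 0.5949 -0.1229  0.004   0.0072] res px [ 0.  0. -0.] grad [53, 56, 54]
[ 0.5983 -0.1215  0.004  -0.013 ] res px [ 0.  0. -0.] grad [55, 54, 53]
```

```bash
python3 - <<'E'
from fit import *
L=lambda n:pickle.load(open(f'pics/{n}.pkl','rb'))
def sp(E,k=3): return [(np.array(A)+(np.array(B)-A)*i/k,np.array(A)+(np.array(B)-A)*(i+1)/k) for A,B in E for i in range(k)]
B=[((.104,-.179,H),(.104,.035,H)),((-.118,.035,0),(.104,.035,0)),((-.118,-.179,0),(-.118,.035,0)),((-.118,-.179,H),(.104,-.179,H))]
print('top nest');fit(L('top0'),sp(B),(.597,-.1226,.004),.02,(1,1,0,1),2.5)
print('scene nest');fit(L('scene0'),sp(N[:4])+N[4:],(.5937,-.1222,.004),.02,(1,1,0,1),2.5);fit(L('scene0'),sp(N[:4])+N[4:],(.5937,-.1222,.004),.02,(1,1,1,1),2.5)
print('scene gauge')
GG=sp([G[i] for i in(0,1,6)],2)+[G[i] for i in (3,5,7)]
fit(L('sc7'),GG,(.5935,-.1197,.0441),.02,(1,1,0,1),2);fit(L('sc7'),GG,(.5935,-.1197,.0441),.02,(1,1,1,1),2)
E
```

```text
top nest
[ 0.5977 -0.1227  0.004   0.019 ] res px [ 0.81 -0.26 -0.09 -0.06 -0.15  0.17 -0.11 -0.2   0.56  0.09  0.09 -0.15] grad [35, 42, 35, 51, 53, 50, 36, 33, 41, 48, 49, 42]
scene nest
[ 0.5942 -0.1226  0.004   0.0153] res px [ 0.07  0.13  0.17 -0.16 -0.12 -0.06 -0.3  -0.3  -0.09  0.29  0.13  0.06
 -0.04  0.09] grad [56, 56, 55, 54, 54, 53, 55, 57, 58, 56, 35, 43, 56, 55]
[ 5.906e-01 -1.275e-01  2.000e-04  1.900e-02] res px [-0.02  0.14 -0.03 -0.16 -0.01  0.   -0.07 -0.11 -0.08  0.27 -0.07 -0.15
  0.25 -0.07] grad [56, 56, 55, 54, 54, 53, 55, 57, 58, 56, 34, 43, 56, 56]
scene gauge
[ 0.5934 -0.1191  0.0441  0.0314] res px [-0.04 -0.01 -0.26  0.    0.05  0.32 -0.06  0.13  0.13] grad [29, 25, 30, 27, 33, 30, 17, 15, 27]
[ 0.5931 -0.1195  0.0438  0.0354] res px [-0.   -0.03 -0.3   0.05  0.    0.35 -0.02  0.1   0.08] grad [29, 25, 29, 27, 33, 30, 17, 15, 28]
```

The nest yaw is 0.019. My earlier top reading of the tail had included its shadow. Corrected, the top, scene and robot readings agree on a TCP target of about (0.598, -0.125).

```bash
python3 -c "
from h import *
go((.5978,-.125,.074),.019+np.pi/2)"
```

```text
cm [-0.26  0.04  0.39] deg [-0.11  0.02  0.1 ]
```

```bash
python3 -m inch '{"rotation":[[-0.1,0,0.1],[-0.1,0,0.1],[-0.1,0,0.1],[-0.1,0,0.1]],"translation":[[-0.26,0.04,0],[-0.26,0.04,0.3],[-0.26,0.04,0.3],[-0.26,0.04,0.3]],"jaw":[1,1,1,1]}'; python3 - <<'E'
from fit import *
for i in range(3): read_camera('top')
a=get_obs();s=snap('scene','sc8');p=a['tool_pos'];print(p)
GG=[G[i] for i in (0,1,3,5,6,7)]
fit(s,GG,(p[0]-.003,p[1]+.003,p[2]-.0338),.02,(1,1,0,0),2)
fit(s,N[:2]+N[4:],(.5935,-.1226,.004),.019,(1,1,0,0))
go((.5978,-.125,.062),.019+np.pi/2)
E
```

```text
t: 17.4
tool_pos: [0.5976, -0.125, 0.0745]
ee_rot: [-2.2, -2.242, 0.001]
force: [-0.6, 0.0, -3.2]
opening: 0.148
grip_force: 78.6
[ 0.5976706  -0.12493465  0.07467094]
[ 0.5931 -0.1224  0.0409  0.02  ] res px [-0.05 -0.04 -0.04  0.13  0.11  0.1 ] grad [26, 26, 14, 15, 32, 29]
[ 0.5934 -0.1234  0.004   0.019 ] res px [-0.03  0.01 -0.07  0.09] grad [57, 45, 49, 56]
cm [-0.01  0.01  1.27] deg [-0.03  0.01  0.01]
```

```bash
python3 -m inch '{"rotation":[[0,0,0],[0,0,0],[0,0,0],[0,0,0],[0,0,0]],"translation":[[0,0,0.3],[0,0,0.6],[0,0,0.9],[0,0,1.1],[0,0,1.1]],"jaw":[1,1,1,1,1]}'; python3 -c "
from h import *
print(get_obs()['torque'])"
```

```text
t: 18.23
tool_pos: [0.5975, -0.1249, 0.0634]
ee_rot: [-2.2, -2.242, 0.001]
force: [0.6, 0.4, -1.9]
opening: 0.14
grip_force: 78.6
[ 0.0095514   0.00058145 -0.00466487]
```

The gauge has entered the recess without resistance. I press on past the balls.

```bash
python3 -m inch '{"rotation":[[0,0,0],[0,0,0],[0,0,0],[0,0,0],[0,0,0]],"translation":[[0,0,0.2],[0,0,0.4],[0,0,0.6],[0,0,0.8],[0,0,0.8]],"jaw":[1,1,1,1,1]}'; python3 -c "
from h import *
print(get_obs()['torque'])"
```

```text
t: 18.85
tool_pos: [0.5977, -0.1249, 0.0552]
ee_rot: [-2.2, -2.242, 0.001]
force: [1.9, 0.2, -3.7]
opening: 0.143
grip_force: 78.6
[ 0.08693356 -0.43431499 -0.01880939]
```

```bash
python3 -m inch '{"rotation":[[0,0,0],[0,0,0],[0,0,0],[0,0,0]],"translation":[[0,0,0.2],[0,0,0.4],[0,0,0.6],[0,0,0.6]],"jaw":[1,1,1,1]}'; python3 -c "
from h import *
print(get_obs()['torque'])"
```

```text
t: 19.35
tool_pos: [0.5975, -0.1249, 0.049]
ee_rot: [-2.199, -2.242, 0.001]
force: [1.9, 0.2, -5.3]
opening: 0.144
grip_force: 78.4
[ 0.107089   -0.32345179  0.06239545]
```

```bash
python3 -m inch '{"rotation":[[0,0,0],[0,0,0],[0,0,0],[0,0,0]],"translation":[[0,0,0.2],[0,0,0.4],[0,0,0.5],[0,0,0.5]],"jaw":[1,1,1,1]}'; python3 -m inch '{"rotation":[[0,0,0],[0,0,0]],"translation":[[0,0,0.1],[0,0,0.15]],"jaw":[1,1]}';python3 -c "
from h import *
print(get_obs()['torque'])"
```

```text
t: 19.85
tool_pos: [0.5976, -0.1249, 0.0444]
ee_rot: [-2.2, -2.242, 0.001]
force: [0.9, 0.3, -2.8]
opening: 0.142
grip_force: 78.7
t: 20.1
tool_pos: [0.5976, -0.125, 0.0438]
ee_rot: [2.2, 2.243, -0.001]
force: [-3.8, 1.4, 7.1]
opening: 0.145
grip_force: 80.2
[0.27935491 0.67114123 0.03964939]
```

Contact with the floor came at the expected height (TCP 0.0438, so underside at 0.010). I press a little more, then release and rise.

```bash
python3 -m inch '{"rotation":[[0,0,0],[0,0,0],[0,0,0]],"translation":[[0,0,0.1],[0,0,0.15],[0,0,0.15]],"jaw":[1,1,1]}'; python3 -m inch '{"rotation":[[0,0,0],[0,0,0],[0,0,0],[0,0,0],[0,0,0],[0,0,0],[0,0,0],[0,0,0]],"translation":[[0,0,0],[0,0,0],[0,0,0],[0,0,0],[0,0,-3],[0,0,-8],[0,0,-12],[0,0,-12]],"jaw":[0.3,0.3,0.3,0.3,0.3,0.3,0.3,0.3]}'
python3 - <<'E'
from fit import *
a=get_obs();s=snap('scene','sc9')
E=[((.052,-.025,.024),(.052,.025,.024)),((-.028,.025,.024),(.052,.025,.024)),((-.108,.011,.02),(-.03,.011,.02)),((.007,.02,.03),(.007,.02,.056)),((.007,-.02,.056),(.007,.02,.056)),((-.007,.02,.056),(.007,.02,.056)),((-.108,-.011,.02),(-.108,.011,.02)),((.007,-.02,.03),(.007,-.02,.056))]
for f in((1,1,0,0),(1,1,1,0)): fit(s,E,(.594,-.1225,.010),.019,f,2)
fit(s,N[:2]+N[4:],(.5935,-.1226,.004),.019,(1,1,0,0))
E
```

```text
t: 20.48
tool_pos: [0.5977, -0.125, 0.0438]
ee_rot: [2.199, 2.242, 0.0]
force: [-7.0, 2.8, 14.3]
opening: 0.144
grip_force: 81.3
t: 21.48
tool_pos: [0.5992, -0.1253, 0.1654]
ee_rot: [2.197, 2.239, 0.004]
force: [0.0, 0.1, -0.6]
opening: 0.702
grip_force: 0.0
[ 0.5836 -0.1282  0.01    0.019 ] res px [-0.5   0.43  0.35 -0.1   0.56 -1.27  0.51  1.13] grad [29, 18, 40, 5, 49, 23, 58, 35]
[ 0.6228 -0.0711  0.0505  0.019 ] res px [ 0.05  0.78  0.   -0.65  0.29 -0.92 -0.66  1.09] grad [29, 46, 38, 12, 53, 9, 59, 35]
[ 0.5934 -0.1234  0.004   0.019 ] res px [-0.03  0.01 -0.07  0.09] grad [58, 45, 49, 56]
```

```bash
python3 -m inch '{"rotation":[[0,0,0],[0,0,0],[0,0,0],[0,0,0],[0,0,0],[0,0,0],[0,0,0]],"translation":[[0,-4,-2],[4,-10,-4],[8,-15,-4],[12,-20,-4],[14,-25,-4],[14,-25,-4],[14,-25,-4]],"jaw":[0.3,0.3,0.3,0.3,0.3,0.3,0.3]}'
python3 - <<'E'
from fit import *
s=snap('scene','sc10');t=snap('top','top10')
E=[((.052,-.025,.024),(.052,.025,.024)),((.012,.025,.024),(.052,.025,.024)),((.012,-.025,.024),(.052,-.025,.024)),((-.108,.011,.02),(-.035,.011,.02)),((-.108,-.011,.02),(-.035,-.011,.02)),((-.108,-.011,.02),(-.108,.011,.02))]
print('top');fit(t,E,(.5977,-.1227,.010),.019,(1,1,0,0),1.6);fit(t,E,(.5977,-.1227,.010),.019,(1,1,0,1),1.6)
# predicted bright silhouette IoU, scene & top, at several heights / pitches
def polys(x,y,z,pitch=0):
    b=[(.052,.025,.024),(.052,-.025,.024),(-.028,-.025,.024),(-.028,.025,.024)];tl=[(-.028,.011,.02),(-.028,-.011,.02),(-.108,-.011,.02),(-.108,.011,.02)]
    rb=[(sx*.007,sy*.02,h) for sx in(1,-1) for sy in(1,-1) for h in(.024,.056)]
    return [(frame(.019)@Ro.from_euler('y',pitch).as_matrix()@np.array(q).T).T+[x,y,z] for q in(b,tl,rb)]
for nm,c,x0,y0 in(('scene',s,.5937,-.1226),('top',t,.5977,-.1227)):
    g=cv2.cvtColor(c['pixels'],cv2.COLOR_BGR2GRAY);m0=None;K=4
    roi=np.zeros((384*K,512*K),np.uint8);hull=lambda P:cv2.convexHull((proj(c,P)*K+K/2).astype(np.int32))
    for P in polys(x0,y0,.010): cv2.fillPoly(roi,[hull(P)],1)
    roi=cv2.dilate(roi,np.ones((9*K,9*K)))>0
    G4=cv2.resize(g,None,fx=K,fy=K,interpolation=cv2.INTER_CUBIC);
    for p in(0,-.12,.12):
      best=[]
      for dz in(0,.003,.006,.010,.017):
        r=[]
        for dx in np.arange(-.003,.0031,.001):
          for dy in np.arange(-.003,.0031,.001):
            m=np.zeros(roi.shape,np.uint8)
            for P in polys(x0+dx,y0+dy,.010+dz,p): cv2.fillPoly(m,[hull(P)],1)
            r.append((abs(np.where(m>0,115.,15)-G4)[roi].mean(),round(dx,3),round(dy,3)))
        best.append((dz,)+tuple(np.round(min(r),4).tolist()))
      print(nm,'pitch',p,best)
E
```

```text
t: 22.4
tool_pos: [0.3452, 0.0103, 0.2011]
ee_rot: [-2.199, -2.243, 0.001]
force: [-0.5, -0.3, 0.6]
opening: 0.704
grip_force: 0.0
top
[ 0.598 -0.122  0.01   0.019] res px [ 0.27  0.24 -0.16  0.24 -0.36 -0.25] grad [47, 58, 49, 53, 47, 53]
[ 0.5978 -0.1222  0.01    0.0217] res px [ 0.28  0.14 -0.14  0.3  -0.3  -0.26] grad [47, 58, 49, 53, 47, 53]
scene pitch 0 [(0, 29.9903, 0.001, 0.001), (0.003, 30.7471, 0.002, 0.003), (0.006, 34.9116, 0.002, 0.003), (0.01, 42.7263, 0.003, 0.003), (0.017, 52.8198, 0.002, 0.003)]
scene pitch -0.12 [(0, 39.3039, 0.003, -0.002), (0.003, 40.198, 0.003, -0.002), (0.006, 40.9688, 0.003, 0.001), (0.01, 42.2383, 0.003, 0.002), (0.017, 48.1188, 0.003, 0.003)]
scene pitch 0.12 [(0, 33.8496, -0.002, 0.003), (0.003, 34.0828, -0.003, 0.003), (0.006, 36.8078, -0.002, 0.003), (0.01, 43.4741, -0.001, 0.003), (0.017, 53.5137, 0.002, 0.003)]
top pitch 0 [(0, 25.3118, 0.0, 0.001), (0.003, 25.5188, -0.001, 0.001), (0.006, 25.3329, -0.001, 0.002), (0.01, 25.463, -0.002, 0.003), (0.017, 26.6178, -0.003, 0.003)]
top pitch -0.12 [(0, 26.2882, 0.002, 0.001), (0.003, 26.4227, 0.002, 0.001), (0.006, 26.3909, 0.001, 0.002), (0.01, 26.4805, 0.0, 0.002), (0.017, 26.7788, 0.0, 0.003)]
top pitch 0.12 [(0, 26.2437, -0.003, 0.002), (0.003, 25.9889, -0.003, 0.002), (0.006, 26.2962, -0.003, 0.003), (0.01, 26.657, -0.003, 0.003), (0.017, 29.3523, -0.003, 0.003)]
```

```bash
python3 -c "
from plant import hand_in
print(hand_in())"
```

```text
the job is handed in; nothing more can be done
None
```

I drew the gauge out by its tail, set it flat on the bench, picked it up again by its rib, pressed it home in the disc-tag nest and let go. The final position fit shows it flat, within about 1 mm of the nest sideways, and at floor height. The job is handed in, but no verdict came back.

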